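Free the stuck bench dog

TASK

The tool cabinet's door is hanging open over the bench-top vise, so first push it shut until it clicks home on its ball catch, and leave it shut. Then take hold of the bench dog that is stuck upright in the vise's dog hole, rock it side to side along the row of holes, both ways, until the hole lets go of it, and draw it straight up out of the hole. Finish still holding it, upright and steady, just clear above its own hole, its foot a finger's breadth or so (10 to 20 mm) over the vise top; do not put it down or disturb the other tools.

Things in the scene. Friction and masses are not known exactly. Their poses are not given: they have to be found in the camera images.
- cabinet_door (a joint): the cabinet door's hinge angle in rad: 0 is shut, grows as it opens (1.6 at most). It swings easily; over the last 12 mm at its free edge it needs a push of 10 to 15 N past the spring ball catch, which then holds it shut at 0. Short of that the ball pushes it back open by a few degrees.
- cabinet: wooden tool cabinet 300 wide (x) x 200 deep (y) x 310 mm high, fixed on the bench at the right; two drawers below, one hinged door above; front towards its own +y. Origin under its centre. The shut door's outer face is flush with the front, 100 mm along +y from the origin; the cabinet's top overhangs it by 4 mm.
- door_hinge (a point): point on the vertical hinge axis at the door's outer face, half-way up the door (210 mm above the bench), at the cabinet's +x end. Axes turn with the door: -x from the hinge along the leaf to its free edge, +y out of the outer face, z up. The leaf is 266 mm wide, 167 mm high (126 to 293 mm above the bench), 18 mm thick.
- door_push (a point): a place to push the door: on its outer face, 236 mm from the hinge axis (30 mm from the free edge), 27 mm below the door's top edge, 266 mm above the bench. Axes as door_hinge. A wooden knob sticks 26 mm out of the outer face 22 mm from the free edge, 75 mm above the door's lower edge.
- vise: bench-top vise, fixed: a wooden slab 160 (x) x 340 (y) x 70 mm with three square dog holes in a row along y, 95 mm apart; a wooden jaw and two handwheels stick out to -x as far as 170 mm from the origin, lower than the slab's top. Origin under the slab's centre at bench height. The stuck dog's hole is the one nearest the -y end.
- hole_mouth (a point): centre of the mouth of the stuck dog's hole, on the vise's flat top, 70 mm above the bench. Axes: y along the row of holes (the way to rock the dog), x across, z up. The hole goes right down to the bench: 25.6 mm wide along x; along y its two side walls grip the dog's shank down to 27 mm deep, and below that it is 32 mm wide.
- dog_centre (a point): centre, half-way up, of the stuck bench dog: a wooden bar 110 mm long, 60 g, upright in its hole, standing on the bench, its plain head 40 mm proud of the vise top. Head 24 mm along x, 22 along y; the lowest 40 mm (foot) is mushroomed to 28 mm along y and catches under the side walls: pulled straight up it lifts 3 mm and sticks. Axes as hole_mouth.
- hole_left (a joint): how far the +y side wall of that hole has been pressed back, in m: 0 tight, 0.0048 its limit. Leaning the dog to +y about its foot, 4 to 5 degrees (some 9 N at the head; stops at about 6), presses it back for good. With both walls back 3.5 mm or more the dog can be drawn straight up, upright and centred.
- hole_right (a joint): the same for the -y side wall, pressed back by leaning the dog to -y.
- spare_dog: bystander: an equal bench dog lying along x on the vise, about 135 mm from the stuck one, 24 mm high. Origin under its middle.
- sanding_block: bystander: cork sanding block 68 x 44 x 30 mm on the vise's +y end; origin under its centre.
- chisel: bystander: chisel 265 mm long, 27 mm high, lying along x on the bench in front of the cabinet, below the door; origin under its ferrule, near its middle.
- mallet: bystander: joiner's wooden mallet 290 mm long, 65 mm high, lying on the bench to the left; origin under its handle, 115 mm from the centre of its head (+x).
- plane: bystander: steel bench plane 340 x 62 mm, 110 mm high, on the bench to the left; origin under its centre.
- marking_gauge: bystander: wooden marking gauge 200 mm long (x), 50 mm high, on the bench beyond the vise, to the left; origin under its middle.
- bench_brush: bystander: bench brush 280 mm long (x), 60 mm high, on the bench, far left; origin near its middle.
There are look-alikes about, which are no part of the job. What is shaped like the part that bears dog_centre but pink is not meant.

How it is judged:
By the outcome, as a careful person would: the job done as asked, in the order asked, and still so for the second after the job is handed in, while the arm keeps its last pose, push and grip.
It also fails if it takes over 58 s, if anything falls off the work surface, if the arm or the gripper's body presses on something with over 40 N, if the wrist force passes 120 N, or if a joint passes its speed limit or range.

ROBOT

A 6-joint arm with a two-finger parallel gripper is mounted at the origin on the work surface. World frame = base frame: x ahead of the robot, y to its left, z up, the work surface at z = 0. Lengths are in m, angles in rad, forces in N, time in s.
With the tool pointing down it reaches from about 0.35 to 0.775 m from the base axis. Payload 7.3 kg.
Tool frame: the origin (TCP) lies between the finger pads; the fingertips stand 11 mm ahead of it and the grasp point (between the pads) lies 8 mm behind it; z points along the fingers, y is the direction in which the jaws open and shut (so a half turn about z gives the same grasp; the last joint's range is limited). The gripper opens to 92 mm and grips with 3 to 60 N. Pads are 19 mm wide; open, the fingers measure 130 mm over their backs; the gripper's body (75 mm by 190 mm) begins 47 mm behind the grasp point.
Start: joints at [-1.426, 0.342, 1.524, -0, 1.275, -0.146], TCP at [0.151, -0.503, 0.238] pointing down, gripper open.
Joint ranges: [-2.53, 2.53], [-0.77, 2.02], [0.04, 2.7], [-1, 4.14], [0.28, 2.66], [-3.11, 3.11]. Speed limits (rad/s): [2.57, 2.57, 3.14, 3.14, 3.14, 3.14].

INTERFACE

Orientations are given as a rotation vector (axis times angle).
In Python, from cell import r gives the robot as it stands.
- The arm moves only by the tool step_arm, never from a script. Its argument "plan" is a list of rows, each an object of numbers: "x", "y", "z": the shift along the tool's x, y, z in m; "wx", "wy", "wz": the turn, a rotation vector about the tool's x, y, z in rad; "jaw": the opening, from 0 (shut) to 1 (fully open). In form: [{"x": .., "y": .., "z": .., "wx": .., "wy": .., "wz": .., "jaw": ..}, ...]. A call has 1 to 8 rows; each row is the pose to reach, as a shift and turn from the pose commanded when the call began, along the tool's axes at that moment; what a row does not reach only later rows make up. A row lasts 1/10 s, in which the tool goes at most 50 mm and 8.59 degrees, less where a joint would pass 70% of its speed; a pose out of reach is approached as far as the arm can. A call with a gripper value outside its range is refused whole. The fingers move at their own pace and stop on an object; "newtons" is the grip in N (left out, the last holds). Time passes only in rows, so rows that repeat a pose let the fingers close. It gives the time, the measured TCP pose, the force and the opening at its end, in the units of the state.
- r.read_state(): the state, without advancing time (a new reading comes with each control period).
- r.snapshot(name): name is "side" or "top"; returns the picture (420x560x3 uint8, red, green, blue); there is no depth.
- r.camera_params(name): a dict with "K" (3x3 intrinsics, pixels), "D" ([k1, k2, p1, p2, k3] as OpenCV has them; the pictures are not rectified), "rvec" (rotation vector, rad) and "tvec" (3), from world to camera coordinates, as OpenCV has them. Camera axes: x right, y down, z forward; pixel columns grow to the right and rows downward; lengths in m; the calibration is good to about 2 mm. A picture is of the moment at which its call begins. camera_params takes no time and is no camera call.
- r.job_done(): hands the job in, once; it reports no verdict.
The state is a dict: "clock": time; "joint_positions": joint angles; "qvel": joint speeds; "effort": joint torques, N m; "eef_pos": TCP position; "tcp_rot": TCP orientation; "ft_force": force on the tool from outside, world axes, zero at the start; "ft_torque": the same for the moment, N m; "gripper_width": finger opening in m.
Only numpy, scipy, OpenCV 4.12 (cv2) and the standard library are available. Lean on these libraries where they do the work, as an engineer would, in place of code of your own. Each camera call takes 0.05 s, during which the arm holds its last target.

## Working session

There is one attempt and no reset: what is moved stays moved. The work goes in short steps, Python scripts to look and compute and a tool call to move; the robot and the scene stay as the last step left them, time stands still between calls to the robot, and variables do not carry over. Pictures are saved under pics/ and viewed, and the job is handed in when it is done.

Besides the shell and the picture viewer there is one more tool, called after "Request:" by a JSON object that holds its "method" and its "body". step_arm: Moves the arm, as the interface text tells. Its arguments: {"type":"object","properties":{"plan":{"type":"array","items":{"type":"object","properties":{"x":{"type":"number"},"y":{"type":"number"},"z":{"type":"number"},"wx":{"type":"number"},"wy":{"type":"number"},"wz":{"type":"number"},"jaw":{"type":"number"}}}},"newtons":{"type":"number"}},"required":["plan"]}

```bash
mkdir -p pics; ls
python3 - <<'E'
from cell import r
import cv2
for n in("side","top"):
    cv2.imwrite(f"pics/{n}0.png",r.snapshot(n)[:,:,::-1]); print(n,r.camera_params(n))
s=r.read_state()
for k,v in s.items(): print(k,v)
E
```

```text
pics
side {'K': array([[412.03778265,   0.        , 282.58919083],
       [  0.        , 412.03778265, 219.72643384],
       [  0.        ,   0.        ,   1.        ]]), 'D': array([-0.06183832,  0.        ,  0.        ,  0.        ,  0.        ]), 'rvec': array([ 0.69709249, -2.50208653,  1.24912405]), 'tvec': array([0.47555019, 0.23439426, 1.02811258])}
top {'K': array([[517.67101687,   0.        , 273.45227095],
       [  0.        , 517.67101687, 210.73102277],
       [  0.        ,   0.        ,   1.        ]]), 'D': array([-0.04772865,  0.        ,  0.        ,  0.        ,  0.        ]), 'rvec': array([ 2.13084465, -2.17179641,  0.10519453]), 'tvec': array([0.12079677, 0.53819798, 1.51709355])}
clock 0.1
joint_positions [-1.42601611e+00  3.42654574e-01  1.52490660e+00 -3.58065280e-06
  1.27540643e+00 -1.45992501e-01]
qvel [ 0.00141304 -0.00081534 -0.00252068  0.00065022 -0.00087521 -0.00077819]
effort [ 3.96477248e-03 -4.32003200e+01 -2.44694263e+01  7.19867810e-02
  5.26211236e-02 -3.66790596e-05]
eef_pos [ 0.15048757 -0.50261093  0.23711886]
tcp_rot [-3.10708818e+00 -4.54939797e-01  4.06883690e-06]
ft_force [-0.08807358  0.66148969 -0.55963685]
ft_torque [ 0.00786982  0.04424816 -0.0267788 ]
gripper_width 0.0915560864410472
```

View pics/side0.png

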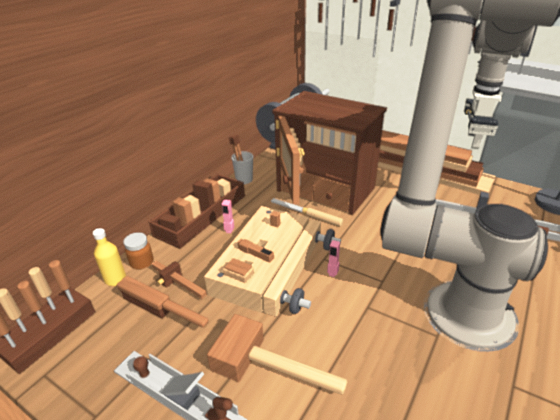

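View pics/top0.png

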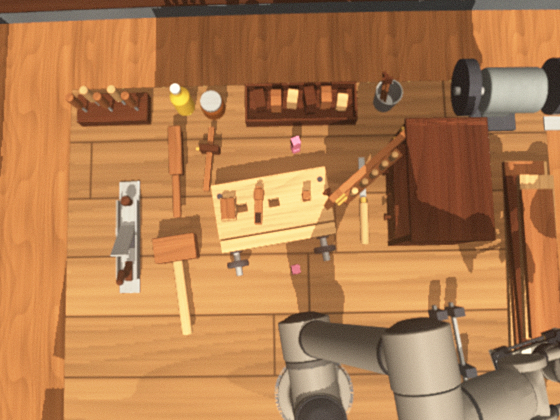

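Run:
```python
import cv2
a=cv2.imread("pics/top0.png"); cv2.imwrite("pics/t0z.png",cv2.resize(a[110:260,200:400],None,fx=4,fy=4,interpolation=cv2.INTER_CUBIC))
a=cv2.imread("pics/side0.png"); cv2.imwrite("pics/s0z.png",cv2.resize(a[90:310,190:400],None,fx=2.7,fy=2.7,interpolation=cv2.INTER_CUBIC))
```

```text
(no output)
```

View pics/t0z.png

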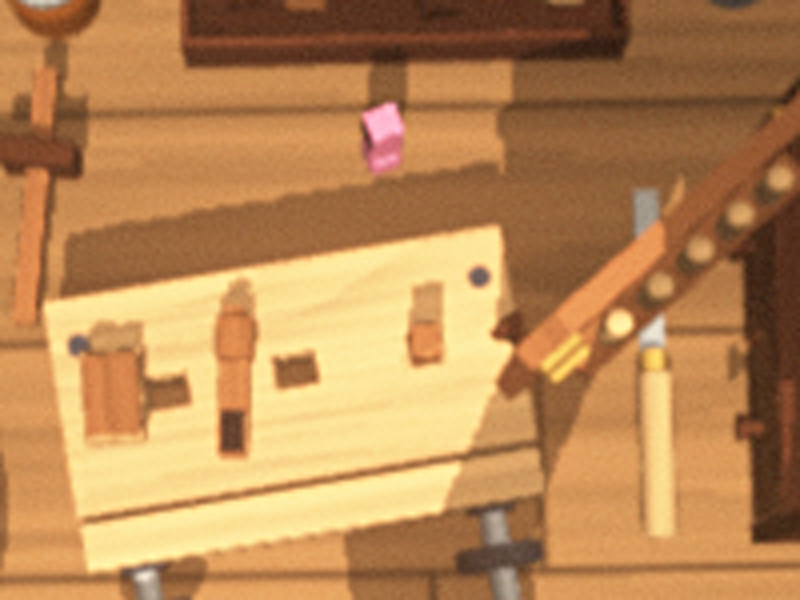

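View pics/s0z.png

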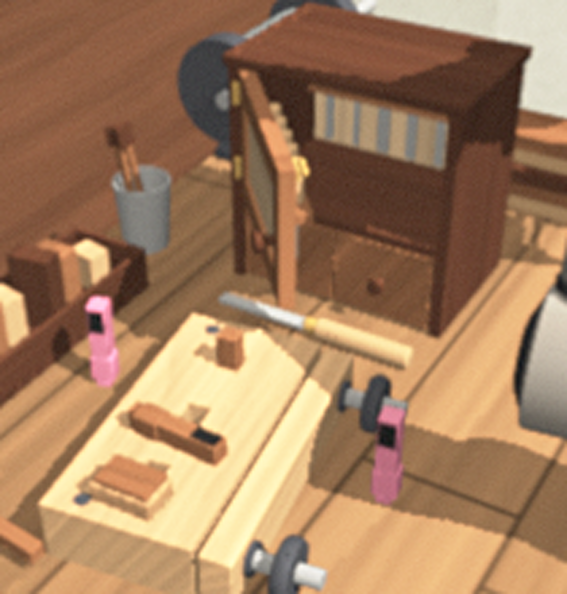

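Run:
```python
import cv2
a=cv2.imread("pics/top0.png"); cv2.imwrite("pics/t1z.png",cv2.resize(a[110:255,320:510],None,fx=4,fy=4,interpolation=cv2.INTER_CUBIC))
a=cv2.imread("pics/side0.png"); cv2.imwrite("pics/s1z.png",cv2.resize(a[85:225,260:400],None,fx=4.2,fy=4.2,interpolation=cv2.INTER_CUBIC))
a=cv2.imread("pics/side0.png"); cv2.imwrite("pics/s2z.png",cv2.resize(a[180:320,195:345],None,fx=4,fy=4,interpolation=cv2.INTER_CUBIC))
```

```text
(no output)
```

View pics/t1z.png

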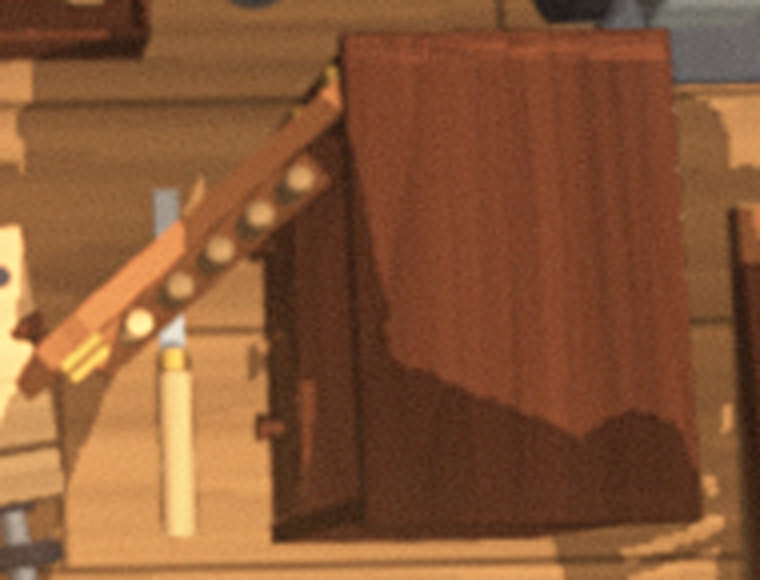

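View pics/s1z.png

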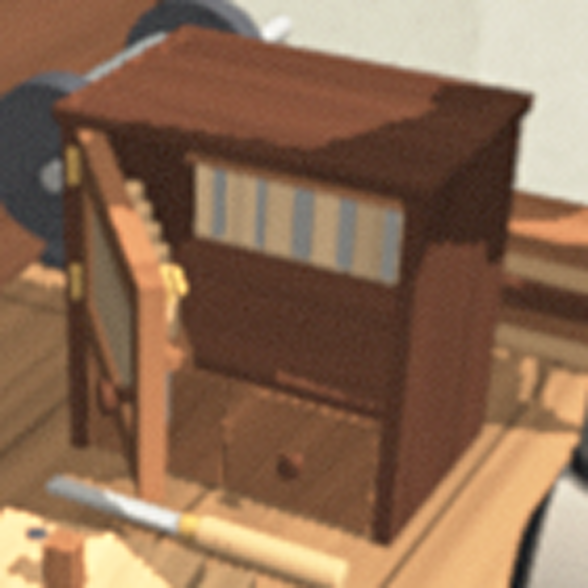

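View pics/s2z.png

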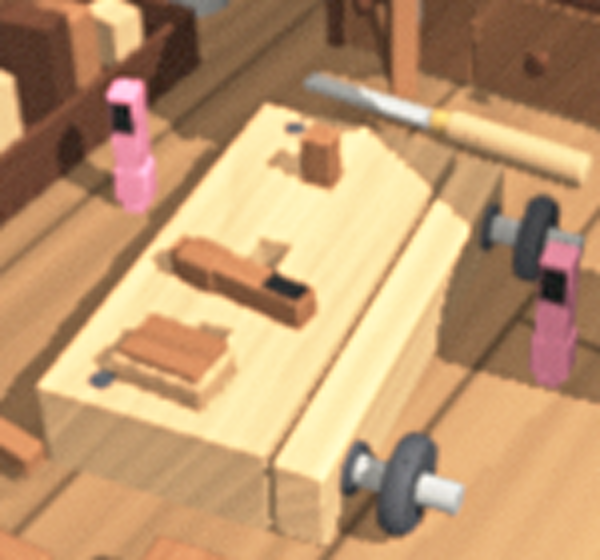

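```bash
cat > h.py <<'E'
import numpy as np,cv2
from cell import r
P={n:r.camera_params(n) for n in("side","top")}
def proj(n,p):
    c=P[n]; return cv2.projectPoints(np.asarray(p,float).reshape(-1,1,3),c["rvec"],c["tvec"],c["K"],c["D"])[0].reshape(-1,2)
def ray(n,uv):
    c=P[n]; R=cv2.Rodrigues(c["rvec"])[0]
    q=cv2.undistortPoints(np.array(uv,float).reshape(1,1,2),c["K"],c["D"]).ravel()
    return -R.T@c["tvec"],R.T@np.array([q[0],q[1],1])
def atz(n,uv,z):
    o,d=ray(n,uv); return o+d*(z-o[2])/d[2]
def se2(p,l):
    x,y,t=p; l=np.asarray(l,float); c,s=np.cos(t),np.sin(t)
    return np.array([x+c*l[0]-s*l[1],y+s*l[0]+c*l[1],l[2]])
T0=lambda u,v:("top",(200+(u+.5)/4-.5,110+(v+.5)/4-.5))
T1=lambda u,v:("top",(320+(u+.5)/4-.5,110+(v+.5)/4-.5))
S1=lambda u,v:("side",(260+(u+.5)/4.2-.5,85+(v+.5)/4.2-.5))
S2=lambda u,v:("side",(195+(u+.5)/4-.5,180+(v+.5)/4-.5))
E
cat > fit.py <<'E'
from h import *
from scipy.optimize import least_squares as L
V=[(T0(47,300),(.08,.17,.07)),(T0(500,225),(.08,-.17,.07)),(T0(535,443),(-.08,-.17,.07)),(T0(82,518),(-.08,.17,.07)),
(S2(265,103),(.08,-.17,.07)),(S2(40,385),(.08,.17,.07)),(S2(268,458),(-.08,.17,.07)),(S2(458,155),(-.08,-.17,.07))]
def f(p,V): return np.concatenate([proj(m[0],se2(p,l))[0]-m[1] for m,l in V])
s=L(f,[.5,.05,0],args=(V,),loss="soft_l1");print("vise",s.x,"\n",f(s.x,V).reshape(-1,2).round(1)); v=s.x
print("hole est",se2(v,(0,-.095,.07)))
for m in (T0(426,335),S2(322,135)): print("head top c",atz(m[0],m[1],.11))
C=[(T1(343,35),(.15,.104,.31)),(T1(668,32),(.15,-.1,.31)),(T1(702,518),(-.15,-.1,.31)),(T1(358,525),(-.15,.104,.31)),(T1(272,542),(-.15,.1,0)),
(S1(58,103),(.15,.104,.31)),(S1(180,28),(.15,-.1,.31)),(S1(530,98),(-.15,-.1,.31)),(S1(418,192),(-.15,.104,.31)),(S1(385,543),(-.15,.1,0)),(S1(75,445),(.15,.1,0))]
s=L(f,[.5,-.3,0],args=(C,),loss="soft_l1");print("cab",s.x,"\n",f(s.x,C).reshape(-1,2).round(1)); c=s.x
# door: hinge local at (h,.1); leaf dir at angle a: -x rotated  (opens toward +y)
D=[(T1(38,350),(-.266,0,.293)),(T1(62,375),(-.266,-.018,.293)),(S1(137,290),(-.266,0,.293)),(S1(163,285),(-.266,-.018,.293)),(S1(138,492),(-.266,0,.126)),(S1(163,497),(-.266,-.018,.126))]
def g(q):
    h=se2(c,(q[1],.1,0)); return f((h[0],h[1],c[2]-q[0]),D)
s=L(g,[.9,.14],loss="soft_l1");print("door",s.x,"\n",g(s.x).reshape(-1,2).round(1))
h=se2(c,(s.x[1],.1,0));print("hinge",h); dp=(h[0],h[1],c[2]-s.x[0])
print("push",se2(dp,(-.236,0,.266)),"free",se2(dp,(-.266,0,.293)))
dp=(h[0],h[1],c[2]); print("shut push",se2(dp,(-.236,0,.266)))
E
python3 fit.py
```

```text
vise [0.55915449 0.11228558 0.14926583] 
 [[-0.2  1.4]
 [ 0.2  0.8]
 [ 1.2 -0.4]
 [-0.7  0.4]
 [ 0.3  0.2]
 [-0.5  0.1]
 [-1.1 -0.6]
 [-0.3 -1.7]]
hole est [0.57328214 0.01834193 0.07      ]
head top c [0.57922666 0.01499232 0.11      ]
head top c [0.57224237 0.01556672 0.11      ]
cab [ 0.57999722 -0.33251269 -0.00900721] 
 [[ 0.2  1.2]
 [-0.1  1.2]
 [-1.3 -0.9]
 [ 1.4 -1.6]
 [-0.5  0.5]
 [-0.7  0.2]
 [ 1.9 -0.9]
 [-0.7 -1.5]
 [ 0.6 -1.3]
 [ 0.3  1.4]
 [-1.5 -0.1]]
door [0.84326829 0.13591391] 
 [[-0.1 -0.3]
 [-1.2 -1.3]
 [ 0.4 -1.2]
 [ 0.7 -0.7]
 [ 0.3  1.8]
 [ 0.3 -0. ]]
hinge [ 0.71680633 -0.23374094  0.        ]
push [ 0.56145416 -0.0560848   0.266     ] free [ 0.54170601 -0.03350139  0.293     ]
shut push [ 0.4808159  -0.23161526  0.266     ]
```

```bash
cat >> h.py <<'E'
from scipy.spatial.transform import Rotation as Ro
def Rt(tilt,az):  # tool z tilted from down toward azimuth az (deg)
    t,a=np.radians([tilt,az]); d=np.array([np.cos(a),np.sin(a),0])
    z=np.sin(t)*d+np.array([0,0,-np.cos(t)]); y=np.array([-d[1],d[0],0.]); return np.column_stack([np.cross(y,z),y,z])
def go(pos,R):
    s=r.read_state(); C=Ro.from_rotvec(s["tcp_rot"]); 
    best=min((C.inv()*Ro.from_matrix(R@k) for k in (np.eye(3),np.diag([-1,-1,1.]))),key=lambda q:q.magnitude())
    d=C.inv().apply(np.array(pos)-s["eef_pos"]); w=best.as_rotvec()
    print("clock",round(s["clock"],2),"shift",d.round(4),"rot",w.round(3),np.degrees(best.magnitude()).round(1))
def st():
    s=r.read_state(); print("q",np.round(s["joint_positions"],3),"tcp",s["eef_pos"].round(4),"F",s["ft_force"].round(1)); print(Ro.from_rotvec(s["tcp_rot"]).as_matrix().round(3))
E
python3 - <<'E'
from h import *
st(); go((.62,.03,.42),Rt(45,-110))
print(Ro.from_rotvec(r.read_state()["tcp_rot"]).inv().apply([0,0,.18]))
E
```

```text
q [-1.426  0.343  1.525 -0.     1.275 -0.146] tcp [ 0.1505 -0.5026  0.2371] F [-0.1  0.7 -0.6]
[[ 0.958  0.287 -0.   ]
 [ 0.287 -0.958  0.001]
 [ 0.    -0.001 -1.   ]]
clock 0.1 shift [ 0.6025 -0.3759 -0.1823] rot [-0.366 -0.728 -0.881] 68.7
[ 3.53939319e-05 -2.44948560e-04 -1.79999830e-01]
```

Request:
{"method": "step_arm", "body": {"plan": [{"z":-0.05,"jaw":0},{"z":-0.1,"jaw":0},{"z":-0.15,"jaw":0},{"x":0.05,"y":-0.03,"z":-0.18,"jaw":0},{"x":0.1,"y":-0.06,"z":-0.18,"jaw":0},{"x":0.2,"y":-0.12,"z":-0.18,"jaw":0},{"x":0.3,"y":-0.19,"z":-0.18,"jaw":0},{"x":0.3,"y":-0.19,"z":-0.18,"jaw":0}], "newtons": 20}}

```text
validation failed for argument at $.pl...
```

Run:
```python
from h import *
st(); go((.62,.03,.42),Rt(45,-110))
```

```text
q [-1.426  0.343  1.525 -0.     1.275 -0.146] tcp [ 0.1505 -0.5026  0.2371] F [-0.1  0.7 -0.6]
[[ 0.958  0.287 -0.   ]
 [ 0.287 -0.958  0.001]
 [ 0.    -0.001 -1.   ]]
clock 0.1 shift [ 0.6025 -0.3759 -0.1823] rot [-0.366 -0.728 -0.881] 68.7
```

Request:
{"method": "step_arm", "body": {"plan": [{"x":0.0,"y":0.0,"z":-0.05,"wx":0.0,"wy":0.0,"wz":0.0,"jaw":0.0},{"x":0.0,"y":0.0,"z":-0.1,"wx":0.0,"wy":0.0,"wz":0.0,"jaw":0.0},{"x":0.0,"y":0.0,"z":-0.15,"wx":0.0,"wy":0.0,"wz":0.0,"jaw":0.0},{"x":0.05,"y":-0.03,"z":-0.18,"wx":0.0,"wy":0.0,"wz":0.0,"jaw":0.0},{"x":0.3,"y":-0.19,"z":-0.18,"wx":0.0,"wy":0.0,"wz":0.0,"jaw":0.0},{"x":0.3,"y":-0.19,"z":-0.18,"wx":0.0,"wy":0.0,"wz":0.0,"jaw":0.0},{"x":0.3,"y":-0.19,"z":-0.18,"wx":0.0,"wy":0.0,"wz":0.0,"jaw":0.0},{"x":0.3,"y":-0.19,"z":-0.18,"wx":0.0,"wy":0.0,"wz":0.0,"jaw":0.0}], "newtons": 20}}

```text
clock: 0.9
eef_pos: [0.3119, -0.317, 0.415]
tcp_rot: [-3.108, -0.454, 0.0]
ft_force: [1.8, -1.0, 0.2]
gripper_width: 0.0326
```

Run:
```python
from h import *
st(); go((.62,.03,.42),Rt(45,-110))
```

```text
q [-0.966  0.11   1.349  0.     1.683  0.314] tcp [ 0.3119 -0.317   0.415 ] F [ 1.8 -1.   0.2]
[[ 0.958  0.286 -0.   ]
 [ 0.286 -0.958  0.   ]
 [-0.    -0.    -1.   ]]
clock 0.9 shift [ 0.3945 -0.2443 -0.0049] rot [-0.365 -0.727 -0.882] 68.7
```

Request:
{"method": "step_arm", "body": {"plan": [{"x":0.2,"y":-0.12,"z":0.0,"wx":-0.1,"wy":-0.2,"wz":-0.25,"jaw":0.0},{"x":0.38,"y":-0.235,"z":-0.005,"wx":-0.365,"wy":-0.727,"wz":-0.882,"jaw":0.0},{"x":0.38,"y":-0.235,"z":-0.005,"wx":-0.365,"wy":-0.727,"wz":-0.882,"jaw":0.0},{"x":0.38,"y":-0.235,"z":-0.005,"wx":-0.365,"wy":-0.727,"wz":-0.882,"jaw":0.0},{"x":0.38,"y":-0.235,"z":-0.005,"wx":-0.365,"wy":-0.727,"wz":-0.882,"jaw":0.0},{"x":0.38,"y":-0.235,"z":-0.005,"wx":-0.365,"wy":-0.727,"wz":-0.882,"jaw":0.0},{"x":0.38,"y":-0.235,"z":-0.005,"wx":-0.365,"wy":-0.727,"wz":-0.882,"jaw":0.0},{"x":0.38,"y":-0.235,"z":-0.005,"wx":-0.365,"wy":-0.727,"wz":-0.882,"jaw":0.0}]}}

```text
clock: 1.7
eef_pos: [0.5775, -0.0179, 0.4191]
tcp_rot: [2.088, 1.47, -0.87]
ft_force: [1.4, -1.3, -0.0]
gripper_width: 0.0005
```

Run:
```python
from h import *
st(); go((.62,.03,.42),Rt(45,-110));go((.62,.01,.266),Rt(45,-110))
```

```text
q [ 0.166  0.612  0.84  -0.753  2.014  0.29 ] tcp [ 0.5775 -0.0179  0.4191] F [ 1.4 -1.3 -0. ]
[[ 0.237  0.941 -0.241]
 [ 0.664 -0.338 -0.667]
 [-0.709 -0.002 -0.705]]
clock 1.7 shift [ 0.0413  0.0238 -0.0428] rot [0.002 0.003 0.004] 0.3
clock 1.7 shift [0.1373 0.0308 0.0791] rot [0.002 0.003 0.004] 0.3
```

Request:
{"method": "step_arm", "body": {"plan": [{"x":0.041,"y":0.024,"z":-0.043,"wx":0.0,"wy":0.0,"wz":0.0,"jaw":0.0},{"x":0.041,"y":0.024,"z":-0.043,"wx":0.0,"wy":0.0,"wz":0.0,"jaw":0.0},{"x":0.137,"y":0.031,"z":0.079,"wx":0.0,"wy":0.0,"wz":0.0,"jaw":0.0},{"x":0.137,"y":0.031,"z":0.079,"wx":0.0,"wy":0.0,"wz":0.0,"jaw":0.0},{"x":0.137,"y":0.031,"z":0.079,"wx":0.0,"wy":0.0,"wz":0.0,"jaw":0.0},{"x":0.137,"y":0.031,"z":0.079,"wx":0.0,"wy":0.0,"wz":0.0,"jaw":0.0}]}}

```text
clock: 2.3
eef_pos: [0.6172, 0.0072, 0.2598]
tcp_rot: [2.092, 1.472, -0.884]
ft_force: [-0.8, 0.4, 0.3]
gripper_width: 0.0008
```

Run:
```python
from h import *
st(); cv2.imwrite("pics/side1.png",r.snapshot("side")[:,:,::-1])
h=np.array([.7168,-.2337])
def tcp(th,rad,clear=0,az=-110):   # door angle th
    a=-.009-th; ex=np.array([np.cos(a),np.sin(a)]); n=np.array([-ex[1],ex[0]])
    d=np.array([np.cos(np.radians(az)),np.sin(np.radians(az))])
    return h-rad*ex+n*clear, np.degrees(np.arctan2(-n[1],-n[0]))
for th in (.84,.6,.4,.2,.1,.0): print(th,tcp(th,.236,.0145))
p=tcp(.84,.225,.03)[0]; go((*p,.266),Rt(45,-110))
```

```text
q [ 0.19   0.778  0.957 -0.676  1.827  0.501] tcp [0.6172 0.0072 0.2598] F [-0.8  0.4  0.3]
[[ 0.233  0.939 -0.252]
 [ 0.664 -0.343 -0.664]
 [-0.711 -0.013 -0.703]]
0.84 (array([ 0.57175074, -0.04697302]), np.float64(-138.64411680660692))
0.6 (array([ 0.53152266, -0.08680359]), np.float64(-124.89312972346714))
0.4 (array([ 0.50603206, -0.12654066]), np.float64(-113.43397382085067))
0.2 (array([ 0.48894411, -0.17054984]), np.float64(-101.97481791823421))
0.1 (array([ 0.48377794, -0.19361296]), np.float64(-96.24523996692598))
0.0 (array([ 0.48094006, -0.21707662]), np.float64(-90.51566201561775))
clock 2.35 shift [-0.0432 -0.0082  0.0397] rot [-0.006  0.004  0.005] 0.5
```

View pics/side1.png

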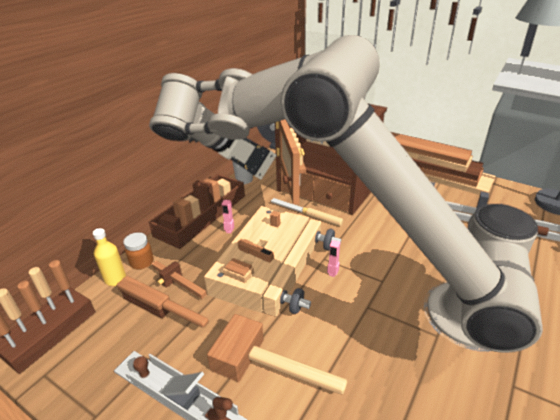

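Run:
```python
from h import *
h=np.array([.7168,-.2337])
def tcp(th,rad,clear):
    a=-.009-th; ex=np.array([np.cos(a),np.sin(a)]); n=np.array([-ex[1],ex[0]]); return h-rad*ex+n*clear
for th,az in ((.84,-110),(.7,-110),(.55,-110),(.4,-110),(.3,-105),(.2,-100),(.15,-95)):
    print(th); go((*tcp(th,.236,.0145),.268),Rt(45,az))
```

```text
0.84
clock 2.35 shift [-0.0504 -0.0252  0.0443] rot [-0.006  0.004  0.005] 0.5
0.7
clock 2.35 shift [-0.0709 -0.0408  0.0651] rot [-0.006  0.004  0.005] 0.5
0.55
clock 2.35 shift [-0.0943 -0.0528  0.0888] rot [-0.006  0.004  0.005] 0.5
0.4
clock 2.35 shift [-0.1188 -0.0597  0.1135] rot [-0.006  0.004  0.005] 0.5
0.3
clock 2.35 shift [-0.1354 -0.0614  0.1303] rot [-0.068  0.003 -0.057] 5.1
0.2
clock 2.35 shift [-0.152  -0.0607  0.147 ] rot [-0.13   0.003 -0.118] 10.1
0.15
clock 2.35 shift [-0.1603 -0.0594  0.1554] rot [-0.192  0.003 -0.18 ] 15.1
```

Request:
{"method": "step_arm", "body": {"plan": [{"x":-0.04,"y":-0.02,"z":0.035,"wx":0.0,"wy":0.0,"wz":0.0,"jaw":0.0},{"x":-0.05,"y":-0.025,"z":0.044,"wx":0.0,"wy":0.0,"wz":0.0,"jaw":0.0},{"x":-0.071,"y":-0.041,"z":0.065,"wx":0.0,"wy":0.0,"wz":0.0,"jaw":0.0},{"x":-0.094,"y":-0.053,"z":0.089,"wx":0.0,"wy":0.0,"wz":0.0,"jaw":0.0},{"x":-0.119,"y":-0.06,"z":0.1135,"wx":0.0,"wy":0.0,"wz":0.0,"jaw":0.0},{"x":-0.135,"y":-0.061,"z":0.13,"wx":-0.068,"wy":0.003,"wz":-0.057,"jaw":0.0},{"x":-0.152,"y":-0.061,"z":0.147,"wx":-0.13,"wy":0.003,"wz":-0.118,"jaw":0.0},{"x":-0.152,"y":-0.061,"z":0.147,"wx":-0.13,"wy":0.003,"wz":-0.118,"jaw":0.0}]}}

```text
clock: 3.15
eef_pos: [0.4892, -0.1717, 0.2744]
tcp_rot: [1.932, 1.611, -0.785]
ft_force: [0.0, -0.0, 0.1]
gripper_width: 0.0002
```

Run:
```python
from h import *
st()
for n in("side","top"): cv2.imwrite(f"pics/{n}2.png",r.snapshot(n)[:,:,::-1])
h=np.array([.7168,-.2337])
def tcp(th,rad,clear):
    a=-.009-th; ex=np.array([np.cos(a),np.sin(a)]); n=np.array([-ex[1],ex[0]]); return h-rad*ex+n*clear
for th,az in ((.1,-95),(.05,-92),(0,-90),(-.02,-90),(-.04,-90)):
    print(th,tcp(th,.236,.0145)); go((*tcp(th,.236,.0145),.268),Rt(45,az))
```

```text
q [-0.065  0.392  1.604 -0.807  1.338  0.391] tcp [ 0.4892 -0.1717  0.2744] F [ 0.  -0.   0.1]
[[ 0.133  0.985 -0.113]
 [ 0.696 -0.174 -0.697]
 [-0.706  0.014 -0.708]]
0.1 [ 0.48377794 -0.19361296]
clock 3.25 shift [-0.0135 -0.003   0.0209] rot [-0.052 -0.002 -0.073] 5.2
0.05 [ 0.48206564 -0.20530931]
clock 3.25 shift [-0.0219 -0.0026  0.0293] rot [-0.089 -0.002 -0.11 ] 8.1
0 [ 0.48094006 -0.21707662]
clock 3.25 shift [-0.0302 -0.0017  0.0376] rot [-0.114 -0.001 -0.135] 10.1
-0.02 [ 0.48065478 -0.22179682]
clock 3.25 shift [-0.0335 -0.0011  0.0409] rot [-0.114 -0.001 -0.135] 10.1
-0.04 [ 0.48046396 -0.22652179]
clock 3.25 shift [-0.0368 -0.0005  0.0442] rot [-0.114 -0.001 -0.135] 10.1
```

View pics/side2.png

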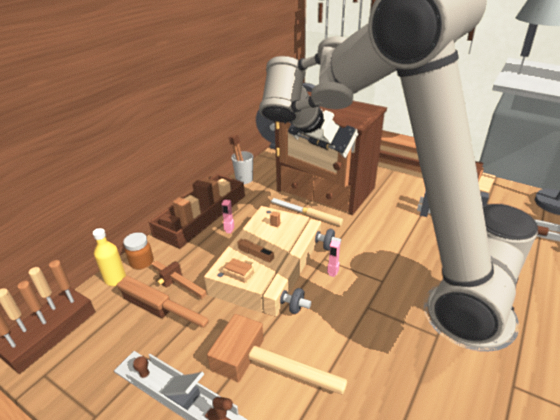

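View pics/top2.png

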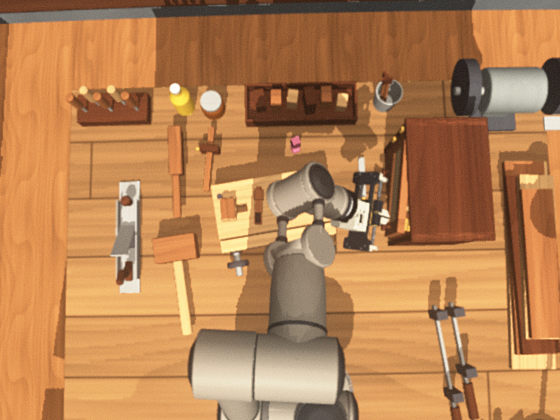

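Request:
{"method": "step_arm", "body": {"plan": [{"x":-0.0135,"y":-0.003,"z":0.021,"wx":-0.052,"wy":0.0,"wz":-0.073,"jaw":0.0},{"x":-0.022,"y":-0.003,"z":0.029,"wx":-0.09,"wy":0.0,"wz":-0.11,"jaw":0.0},{"x":-0.026,"y":-0.002,"z":0.033,"wx":-0.114,"wy":0.0,"wz":-0.135,"jaw":0.0},{"x":-0.03,"y":-0.002,"z":0.0375,"wx":-0.114,"wy":0.0,"wz":-0.135,"jaw":0.0},{"x":-0.032,"y":-0.0015,"z":0.0395,"wx":-0.114,"wy":0.0,"wz":-0.135,"jaw":0.0},{"x":-0.032,"y":-0.0015,"z":0.0395,"wx":-0.114,"wy":0.0,"wz":-0.135,"jaw":0.0}]}}

```text
clock: 3.85
eef_pos: [0.481, -0.2192, 0.2659]
tcp_rot: [1.759, 1.765, -0.73]
ft_force: [0.5, 2.0, 1.9]
gripper_width: -0.0
```

Run:
```python
from h import *
st()
```

```text
q [-0.165  0.325  1.734 -0.883  1.123  0.253] tcp [ 0.481  -0.2192  0.2659] F [0.5 2.  1.9]
[[-0.003  1.    -0.001]
 [ 0.708  0.002 -0.706]
 [-0.706 -0.003 -0.708]]
```

Request:
{"method": "step_arm", "body": {"plan": [{"x":-0.0014,"y":0.0,"z":0.0014,"wx":0.0,"wy":0.0,"wz":0.0,"jaw":0.0},{"x":-0.0028,"y":0.0,"z":0.0028,"wx":0.0,"wy":0.0,"wz":0.0,"jaw":0.0}]}}

```text
clock: 4.05
eef_pos: [0.4811, -0.2209, 0.2656]
tcp_rot: [1.761, 1.767, -0.725]
ft_force: [-4.6, 33.6, 15.3]
gripper_width: 0.0005
```

Request:
{"method": "step_arm", "body": {"plan": [{"x":-0.0028,"y":0.0,"z":0.0028,"wx":0.0,"wy":0.0,"wz":0.0,"jaw":0.0},{"x":0.014,"y":0.0,"z":-0.014,"wx":0.0,"wy":0.0,"wz":0.0,"jaw":0.0},{"x":0.014,"y":0.0,"z":-0.05,"wx":0.0,"wy":0.0,"wz":0.0,"jaw":0.0},{"x":0.014,"y":0.0,"z":-0.1,"wx":0.0,"wy":0.0,"wz":0.0,"jaw":0.0},{"x":0.014,"y":0.0,"z":-0.15,"wx":0.0,"wy":0.0,"wz":0.0,"jaw":0.0},{"x":0.014,"y":0.0,"z":-0.2,"wx":0.0,"wy":0.0,"wz":0.0,"jaw":0.0}]}}

```text
clock: 4.65
eef_pos: [0.4802, -0.0708, 0.3985]
tcp_rot: [1.76, 1.766, -0.731]
ft_force: [1.2, -0.1, 0.0]
gripper_width: 0.0004
```

Run:
```python
from h import *
st()
for n in("side","top"): 
    im=r.snapshot(n)[:,:,::-1]; cv2.imwrite(f"pics/{n}3.png",im)
    b=(85,260) if n=="side" else (110,320)
    cv2.imwrite(f"pics/{n}3z.png",cv2.resize(im[b[0]:b[0]+145,b[1]:b[1]+190],None,fx=4,fy=4,interpolation=cv2.INTER_CUBIC))
```

```text
q [ 0.142  0.253  1.452 -0.772  1.577  0.19 ] tcp [ 0.4802 -0.0708  0.3985] F [ 1.2 -0.1  0. ]
[[-0.004  1.    -0.002]
 [ 0.709  0.002 -0.705]
 [-0.705 -0.005 -0.709]]
```

View pics/side3z.png

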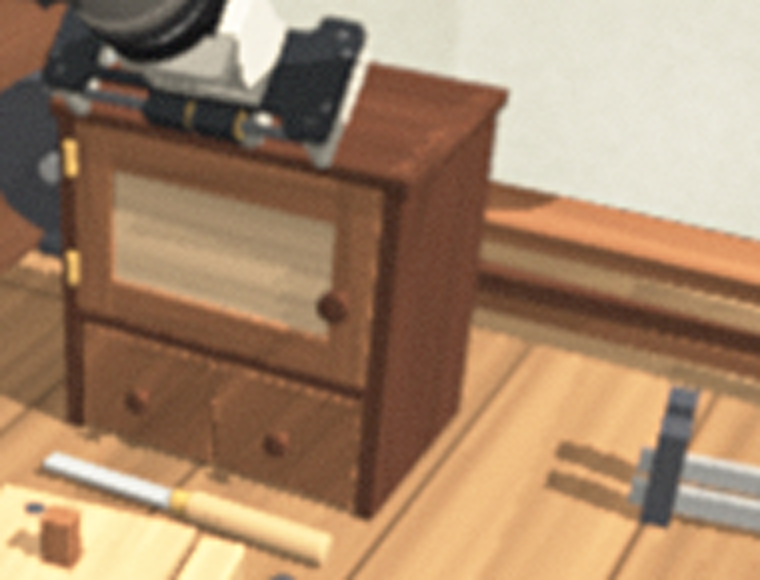

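View pics/top3z.png

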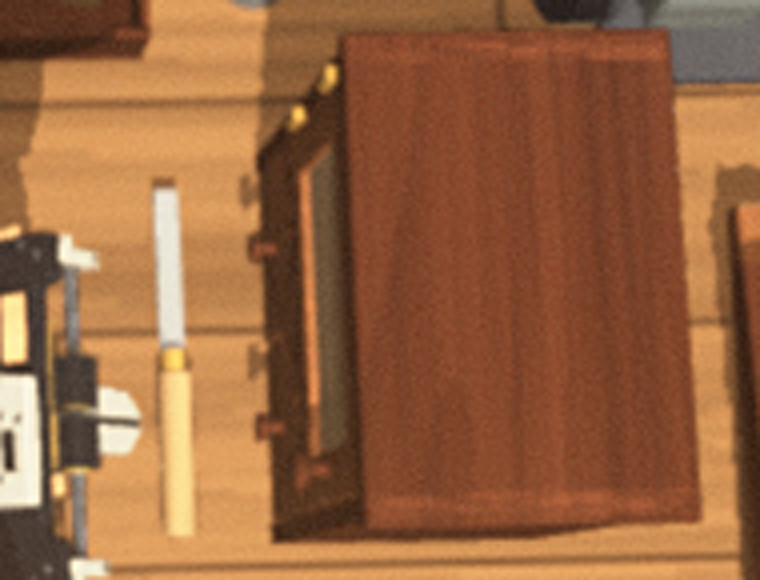

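Run:
```python
from h import *
t=cv2.imread("pics/top0.png"); s=cv2.imread("pics/side0.png")
a=cv2.resize(t[178:208,290:330],None,fx=14,fy=14,interpolation=cv2.INTER_CUBIC)
b=cv2.resize(s[200:235,258:292],None,fx=14,fy=14,interpolation=cv2.INTER_CUBIC)
cv2.imwrite("pics/dt.png",a);cv2.imwrite("pics/ds.png",b)
```

```text
(no output)
```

View pics/dt.png

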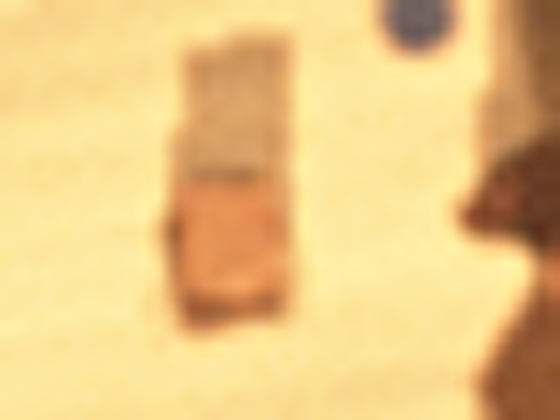

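View pics/ds.png

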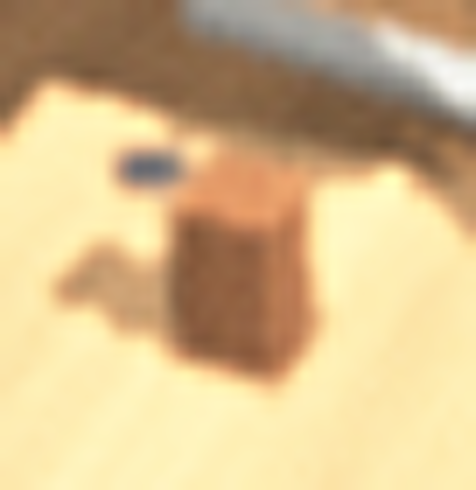

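```bash
cat > fd.py <<'E'
from h import *
from scipy.optimize import least_squares as L
DT=lambda u,v:("top",(290+(u+.5)/14-.5,178+(v+.5)/14-.5))
DS=lambda u,v:("side",(258+(u+.5)/14-.5,200+(v+.5)/14-.5))
a,b=.012,.011
# side view: camera at +y? corners
M=[(DT(175,182),(a,b,.11)),(DT(285,182),(a,-b,.11)),(DT(288,295),(-a,-b,.11)),(DT(185,305),(-a,b,.11)),
(DS(178,210),(a,b,.11)),(DS(268,222),(-a,b,.11)),(DS(305,170),(-a,-b,.11)),(DS(215,155),(a,-b,.11)),
(DS(172,345),(a,b,.07)),(DS(275,380),(-a,b,.07)),(DS(312,320),(-a,-b,.07))]
def f(p,M): return np.concatenate([proj(m[0],se2(p,l))[0]-m[1] for m,l in M])
for MM in (M,M[:4],M[4:]):
    s=L(lambda p:f((p[0],p[1],.149),MM),[.57,.018]); print(s.x,"\n",s.fun.reshape(-1,2).round(1))
s=L(lambda p:f(p,M),[.57,.018,.15]); print(s.x)
E
python3 fd.py
```

```text
[0.57497937 0.01435163] 
 [[-0.2  0.9]
 [-0.4 -0.4]
 [ 0.8 -0.3]
 [ 0.6  0.3]
 [-1.  -0.5]
 [ 0.1  0.5]
 [ 0.5  0.1]
 [-0.5 -0.6]
 [-0.1  0.8]
 [-0.   0.2]
 [ 0.3  0.3]]
[0.57527155 0.01489158] 
 [[-0.4  0.8]
 [-0.6 -0.5]
 [ 0.6 -0.4]
 [ 0.4  0.2]]
[0.57498428 0.01375451] 
 [[-0.9 -0.6]
 [ 0.2  0.4]
 [ 0.6 -0. ]
 [-0.4 -0.7]
 [ 0.   0.7]
 [ 0.1  0.1]
 [ 0.4  0.2]]
[0.57492588 0.01429499 0.09279639]
```

Run:
```python
from h import *
go((.575,.0143,.25),Rt(0,8.5));
```

```text
clock 4.75 shift [0.1659 0.0927 0.0497] rot [0.559 0.639 1.348] 91.3
```

Request:
{"method": "step_arm", "body": {"plan": [{"x":0.04,"y":0.03,"z":0.01,"wx":0.08,"wy":0.09,"wz":0.19,"jaw":0.0},{"x":0.06,"y":0.05,"z":0.01,"wx":0.559,"wy":0.639,"wz":1.348,"jaw":0.6},{"x":0.06,"y":0.05,"z":0.01,"wx":0.559,"wy":0.639,"wz":1.348,"jaw":0.6},{"x":0.06,"y":0.05,"z":0.01,"wx":0.559,"wy":0.639,"wz":1.348,"jaw":0.6},{"x":0.06,"y":0.05,"z":0.01,"wx":0.559,"wy":0.639,"wz":1.348,"jaw":0.6},{"x":0.166,"y":0.093,"z":0.05,"wx":0.559,"wy":0.639,"wz":1.348,"jaw":0.6},{"x":0.166,"y":0.093,"z":0.05,"wx":0.559,"wy":0.639,"wz":1.348,"jaw":0.6},{"x":0.166,"y":0.093,"z":0.05,"wx":0.559,"wy":0.639,"wz":1.348,"jaw":0.6}]}}

```text
clock: 5.55
eef_pos: [0.5722, 0.0112, 0.2389]
tcp_rot: [2.906, 0.702, -0.24]
ft_force: [-0.6, 0.8, -1.0]
gripper_width: 0.052
```

Run:
```python
from h import *
st();go((.575,.0143,.25),Rt(0,8.5));
```

```text
q [-0.019  0.509  1.275 -0.179  1.479  1.105] tcp [0.5722 0.0112 0.2389] F [-0.6  0.8 -1. ]
[[ 0.878  0.463 -0.121]
 [ 0.44  -0.881 -0.175]
 [-0.188  0.1   -0.977]]
clock 5.55 shift [ 0.0018 -0.0003 -0.0117] rot [0.131 0.171 0.324] 22.3
```

Request:
{"method": "step_arm", "body": {"plan": [{"x":0.0,"y":0.0,"z":-0.012,"wx":0.131,"wy":0.171,"wz":0.324,"jaw":0.6},{"x":0.0,"y":0.0,"z":-0.012,"wx":0.131,"wy":0.171,"wz":0.324,"jaw":0.6},{"x":0.0,"y":0.0,"z":-0.012,"wx":0.131,"wy":0.171,"wz":0.324,"jaw":0.6},{"x":0.0,"y":0.0,"z":-0.012,"wx":0.131,"wy":0.171,"wz":0.324,"jaw":0.6}]}}

```text
clock: 5.95
eef_pos: [0.5732, 0.011, 0.2554]
tcp_rot: [3.129, 0.238, 0.006]
ft_force: [-0.2, -0.2, -0.4]
gripper_width: 0.0551
```

Run:
```python
from h import *
st();go((.575,.0143,.25),Rt(0,8.5)); go((.575,.0143,.092),Rt(0,8.5));
```

```text
q [-0.113  0.417  1.361 -0.002  1.36   1.307] tcp [0.5732 0.011  0.2554] F [-0.2 -0.2 -0.4]
[[ 0.989  0.151  0.004]
 [ 0.151 -0.989 -0.003]
 [ 0.004  0.003 -1.   ]]
clock 5.95 shift [ 0.0022 -0.003   0.0054] rot [ 0.003 -0.004  0.003] 0.3
clock 5.95 shift [ 0.0016 -0.0036  0.1634] rot [ 0.003 -0.004  0.003] 0.3
```

Request:
{"method": "step_arm", "body": {"plan": [{"x":0.002,"y":-0.003,"z":0.05,"wx":0.003,"wy":-0.004,"wz":0.003,"jaw":0.6},{"x":0.002,"y":-0.0035,"z":0.1,"wx":0.003,"wy":-0.004,"wz":0.003,"jaw":0.6},{"x":0.002,"y":-0.0035,"z":0.115,"wx":0.003,"wy":-0.004,"wz":0.003,"jaw":0.6},{"x":0.002,"y":-0.0035,"z":0.115,"wx":0.003,"wy":-0.004,"wz":0.003,"jaw":0.6}]}}

```text
clock: 6.35
eef_pos: [0.5738, 0.0161, 0.1369]
tcp_rot: [3.132, 0.241, -0.012]
ft_force: [1.0, 0.1, 0.9]
gripper_width: 0.0549
```

Run:
```python
from h import *
st();go((.575,.0143,.092),Rt(0,8.5))
s=r.snapshot("side")[:,:,::-1]
cv2.imwrite("pics/side4z.png",cv2.resize(s[150:270,220:350],None,fx=5,fy=5,interpolation=cv2.INTER_CUBIC))
```

```text
q [-0.105  0.529  1.519 -0.002  1.101  1.313] tcp [0.5738 0.0161 0.1369] F [1.  0.1 0.9]
[[ 0.988  0.153 -0.008]
 [ 0.153 -0.988 -0.001]
 [-0.008 -0.001 -1.   ]]
clock 6.35 shift [0.0012 0.002  0.0449] rot [-0.     0.008  0.006] 0.5
```

View pics/side4z.png

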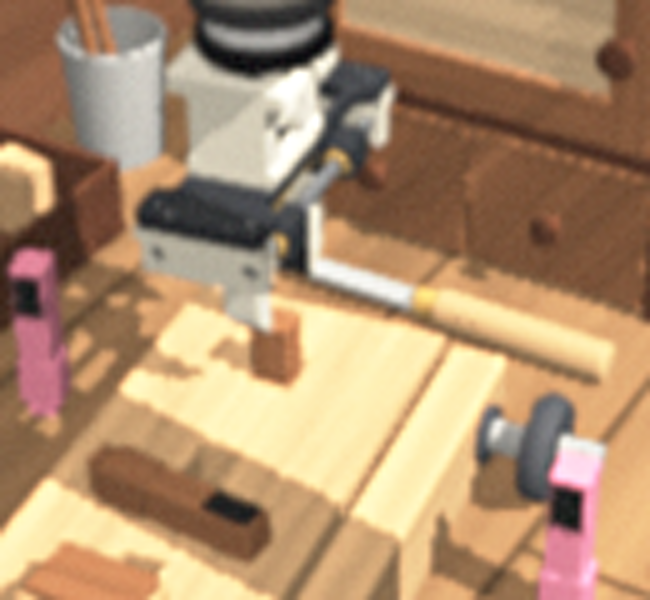

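Request:
{"method": "step_arm", "body": {"plan": [{"x":0.001,"y":0.001,"z":0.025,"wx":0.0,"wy":0.008,"wz":0.0,"jaw":0.6},{"x":0.001,"y":0.001,"z":0.045,"wx":0.0,"wy":0.008,"wz":0.0,"jaw":0.6},{"x":0.001,"y":0.001,"z":0.045,"wx":0.0,"wy":0.008,"wz":0.0,"jaw":0.6}]}}

```text
clock: 6.7
eef_pos: [0.5763, 0.015, 0.0947]
tcp_rot: [-3.132, -0.239, -0.009]
ft_force: [0.4, -0.2, 0.0]
gripper_width: 0.055
```

Run:
```python
from h import *
st()
```

```text
q [-1.080e-01  5.770e-01  1.568e+00  1.000e-03  9.910e-01  1.310e+00] tcp [0.5763 0.015  0.0947] F [ 0.4 -0.2  0. ]
[[ 0.988  0.152  0.006]
 [ 0.152 -0.988  0.001]
 [ 0.006  0.    -1.   ]]
```

Request:
{"method": "step_arm", "body": {"plan": [{"x":0.0,"y":0.0,"z":0.0,"wx":0.0,"wy":-0.005,"wz":0.0,"jaw":0.3},{"x":0.0,"y":0.0,"z":0.0,"wx":0.0,"wy":-0.005,"wz":0.0,"jaw":0.15},{"x":0.0,"y":0.0,"z":0.0,"wx":0.0,"wy":-0.005,"wz":0.0,"jaw":0.0},{"x":0.0,"y":0.0,"z":0.0,"wx":0.0,"wy":-0.005,"wz":0.0,"jaw":0.0},{"x":0.0,"y":0.0,"z":0.0,"wx":0.0,"wy":-0.005,"wz":0.0,"jaw":0.0}], "newtons": 8}}

```text
clock: 7.2
eef_pos: [0.5773, 0.0139, 0.0963]
tcp_rot: [3.13, 0.238, 0.008]
ft_force: [-1.2, -2.2, -0.1]
gripper_width: 0.0222
```

Request:
{"method": "step_arm", "body": {"plan": [{"x":0.0,"y":0.0,"z":0.0,"wx":0.0,"wy":0.0,"wz":0.0,"jaw":0.0},{"x":0.0,"y":0.0,"z":0.0,"wx":0.0,"wy":0.0,"wz":0.0,"jaw":0.0},{"x":0.0,"y":-0.002,"z":0.0,"wx":-0.02,"wy":0.0,"wz":0.0,"jaw":0.0},{"x":0.0,"y":-0.004,"z":-0.0005,"wx":-0.04,"wy":0.0,"wz":0.0,"jaw":0.0},{"x":0.0,"y":-0.004,"z":-0.0005,"wx":-0.04,"wy":0.0,"wz":0.0,"jaw":0.0}], "newtons": 40}}

```text
clock: 7.7
eef_pos: [0.5769, 0.0168, 0.0967]
tcp_rot: [3.088, 0.235, 0.013]
ft_force: [0.9, -10.8, 3.4]
gripper_width: 0.022
```

Run:
```python
from h import *
st(); print(r.read_state()["ft_torque"])
```

```text
q [-0.081  0.574  1.568 -0.052  0.985  1.366] tcp [0.5769 0.0168 0.0967] F [  0.9 -10.8   3.4]
[[ 0.988  0.151  0.012]
 [ 0.152 -0.987 -0.044]
 [ 0.005  0.045 -0.999]]
[-2.12086807 -0.14449886  0.00305036]
```

Request:
{"method": "step_arm", "body": {"plan": [{"x":0.0,"y":-0.002,"z":0.0,"wx":-0.02,"wy":0.0,"wz":0.0,"jaw":0.0},{"x":0.0,"y":-0.004,"z":0.0,"wx":-0.04,"wy":0.0,"wz":0.0,"jaw":0.0},{"x":0.0,"y":-0.005,"z":0.0,"wx":-0.05,"wy":0.0,"wz":0.0,"jaw":0.0},{"x":0.0,"y":-0.005,"z":0.0,"wx":-0.05,"wy":0.0,"wz":0.0,"jaw":0.0}]}}

```text
clock: 8.1
eef_pos: [0.5763, 0.0212, 0.097]
tcp_rot: [3.038, 0.231, 0.018]
ft_force: [-0.0, -12.7, 6.6]
gripper_width: 0.0216
```

Run:
```python
from h import *
st(); print(r.read_state()["ft_torque"])
```

```text
q [-0.046  0.573  1.574 -0.112  0.974  1.435] tcp [0.5763 0.0212 0.097 ] F [ -0.  -12.7   6.6]
[[ 0.988  0.151  0.019]
 [ 0.152 -0.984 -0.094]
 [ 0.005  0.096 -0.995]]
[-2.53161784 -0.04724566  0.03758534]
```

Request:
{"method": "step_arm", "body": {"plan": [{"x":0.0,"y":-0.0015,"z":0.0,"wx":-0.01,"wy":0.0,"wz":0.0,"jaw":0.0},{"x":0.0,"y":-0.003,"z":0.0,"wx":-0.01,"wy":0.0,"wz":0.0,"jaw":0.0},{"x":0.0,"y":-0.003,"z":0.0,"wx":-0.01,"wy":0.0,"wz":0.0,"jaw":0.0}]}}

```text
clock: 8.4
eef_pos: [0.5762, 0.0218, 0.0971]
tcp_rot: [3.025, 0.23, 0.02]
ft_force: [1.0, -22.2, 6.5]
gripper_width: 0.0218
```

Run:
```python
from h import *
st(); print(r.read_state()["ft_torque"])
s=r.snapshot("side")[:,:,::-1]
cv2.imwrite("pics/side5z.png",cv2.resize(s[150:270,220:350],None,fx=5,fy=5,interpolation=cv2.INTER_CUBIC))
```

```text
q [-0.038  0.573  1.575 -0.128  0.973  1.452] tcp [0.5762 0.0218 0.0971] F [  1.  -22.2   6.5]
[[ 0.988  0.15   0.021]
 [ 0.152 -0.983 -0.107]
 [ 0.005  0.109 -0.994]]
[-4.13375468 -0.14675872 -0.01733284]
```

View pics/side5z.png

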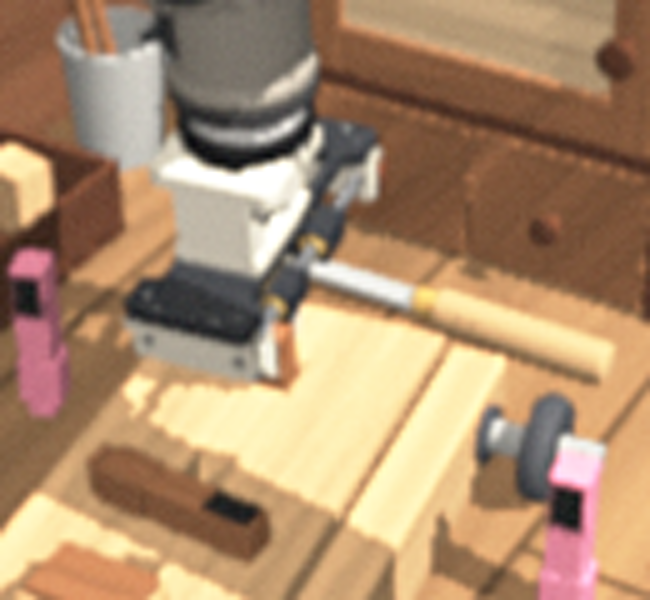

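```bash
cat >> h.py <<'E'
def lean(th,up=0.,dy=0.):
    ax=np.array([np.cos(.151),np.sin(.151),0]); Q=Ro.from_rotvec(-ax*th)  # +th leans to vise +y
    P=np.array([.577,.0139,0]); vy=np.array([-ax[1],ax[0],0])
    p=P+Q.apply([0,0,.0963])+[0,0,up]+vy*dy
    go(p,Q.as_matrix()@Rt(0,8.65))
E
python3 - <<'E'
from h import *
for t in (.105,0,-.04,-.08): lean(t,.0005)
E
```

```text
clock 8.45 shift [-0.0004 -0.0022  0.0006] rot [ 0.004 -0.005  0.   ] 0.4
clock 8.45 shift [-0.0004  0.0079  0.0012] rot [ 0.109 -0.005  0.001] 6.2
clock 8.45 shift [-0.0004  0.0117  0.0017] rot [ 0.149 -0.005  0.001] 8.5
clock 8.45 shift [-0.0004  0.0155  0.0023] rot [ 0.189 -0.005  0.001] 10.8
```

Request:
{"method": "step_arm", "body": {"plan": [{"x":0.0,"y":0.005,"z":0.0005,"wx":0.05,"wy":0.0,"wz":0.0,"jaw":0.0},{"x":0.0,"y":0.01,"z":0.001,"wx":0.1,"wy":-0.003,"wz":0.0,"jaw":0.0},{"x":0.0,"y":0.012,"z":0.0015,"wx":0.12,"wy":-0.003,"wz":0.0,"jaw":0.0},{"x":0.0,"y":0.014,"z":0.0015,"wx":0.14,"wy":-0.003,"wz":0.0,"jaw":0.0},{"x":0.0,"y":0.014,"z":0.0015,"wx":0.14,"wy":-0.003,"wz":0.0,"jaw":0.0}]}}

```text
clock: 8.95
eef_pos: [0.5778, 0.0123, 0.0963]
tcp_rot: [-3.093, -0.232, 0.001]
ft_force: [0.5, -1.7, 6.8]
gripper_width: 0.0217
```

Run:
```python
from h import *
st(); print(r.read_state()["ft_torque"]); lean(-.08,.0005); lean(-.105,.0005)
```

```text
q [-0.132  0.582  1.554  0.046  1.015  1.264] tcp [0.5778 0.0123 0.0963] F [ 0.5 -1.7  6.8]
[[ 0.989  0.149 -0.004]
 [ 0.149 -0.988  0.04 ]
 [ 0.002 -0.04  -0.999]]
[-0.42151348 -0.01034917  0.00920299]
clock 8.95 shift [-0.0005  0.0059 -0.0004] rot [ 0.04  -0.002 -0.001] 2.3
clock 8.95 shift [-0.0005  0.0083 -0.0003] rot [ 0.065 -0.002 -0.001] 3.7
```

Request:
{"method": "step_arm", "body": {"plan": [{"x":0.0,"y":0.003,"z":0.0,"wx":0.02,"wy":0.0,"wz":0.0,"jaw":0.0},{"x":0.0,"y":0.006,"z":0.0,"wx":0.04,"wy":0.0,"wz":0.0,"jaw":0.0},{"x":0.0,"y":0.0085,"z":0.0,"wx":0.055,"wy":0.0,"wz":0.0,"jaw":0.0},{"x":0.0,"y":0.0085,"z":0.0,"wx":0.055,"wy":0.0,"wz":0.0,"jaw":0.0}]}}

```text
clock: 9.35
eef_pos: [0.5786, 0.0068, 0.0964]
tcp_rot: [-3.034, -0.228, 0.008]
ft_force: [-0.1, 8.1, 11.0]
gripper_width: 0.0218
```

Run:
```python
from h import *
st(); print(r.read_state()["ft_torque"]); lean(-.105,.0005)
```

```text
q [-0.171  0.59   1.543  0.11   1.041  1.192] tcp [0.5786 0.0068 0.0964] F [-0.1  8.1 11. ]
[[ 0.989  0.149 -0.013]
 [ 0.149 -0.984  0.098]
 [ 0.002 -0.099 -0.995]]
[1.82746196 0.17765193 0.01734131]
clock 9.35 shift [-0.0005  0.0029 -0.0002] rot [ 0.006 -0.002 -0.001] 0.4
```

Request:
{"method": "step_arm", "body": {"plan": [{"x":0.0,"y":0.0015,"z":-0.0005,"wx":0.006,"wy":0.0,"wz":0.0,"jaw":0.0},{"x":0.0,"y":0.003,"z":-0.0005,"wx":0.01,"wy":0.0,"wz":0.0,"jaw":0.0},{"x":0.0,"y":0.003,"z":-0.0005,"wx":0.01,"wy":0.0,"wz":0.0,"jaw":0.0}]}}

```text
clock: 9.65
eef_pos: [0.5787, 0.0054, 0.0964]
tcp_rot: [-3.022, -0.228, 0.01]
ft_force: [-0.3, 13.6, 8.8]
gripper_width: 0.0217
```

Run:
```python
from h import *
st(); print(r.read_state()["ft_torque"]); lean(-.105,.0005)
```

```text
q [-0.18   0.592  1.54   0.122  1.048  1.178] tcp [0.5787 0.0054 0.0964] F [-0.3 13.6  8.8]
[[ 0.989  0.149 -0.015]
 [ 0.15  -0.983  0.11 ]
 [ 0.001 -0.111 -0.994]]
[ 2.69362614  0.11599152 -0.02974835]
clock 9.65 shift [-0.0004  0.0015 -0.    ] rot [-0.006 -0.001 -0.   ] 0.4
```

Request:
{"method": "step_arm", "body": {"plan": [{"x":0.0,"y":0.0015,"z":0.0,"wx":0.0,"wy":0.0,"wz":0.0,"jaw":0.0},{"x":0.0,"y":0.003,"z":0.0,"wx":0.0,"wy":0.0,"wz":0.0,"jaw":0.0},{"x":0.0,"y":0.003,"z":0.0,"wx":0.0,"wy":0.0,"wz":0.0,"jaw":0.0}]}}

```text
clock: 9.95
eef_pos: [0.5788, 0.005, 0.0964]
tcp_rot: [-3.018, -0.228, 0.011]
ft_force: [-1.4, 22.3, 12.0]
gripper_width: 0.0219
```

Run:
```python
from h import *
st(); print(r.read_state()["ft_torque"]); lean(0,.0); lean(0,.001)
```

```text
q [-0.182  0.593  1.539  0.126  1.05   1.173] tcp [0.5788 0.005  0.0964] F [-1.4 22.3 12. ]
[[ 0.989  0.149 -0.016]
 [ 0.15  -0.982  0.113]
 [ 0.001 -0.115 -0.993]]
[ 4.42133151  0.27294486 -0.03692295]
clock 9.95 shift [-0.0004 -0.009   0.0012] rot [-0.115 -0.001 -0.   ] 6.6
clock 9.95 shift [-0.0004 -0.0091  0.0002] rot [-0.115 -0.001 -0.   ] 6.6
```

Request:
{"method": "step_arm", "body": {"plan": [{"x":0.0,"y":-0.005,"z":0.0,"wx":-0.05,"wy":0.0,"wz":0.0,"jaw":0.0},{"x":0.0,"y":-0.01,"z":0.0005,"wx":-0.1,"wy":0.0,"wz":0.0,"jaw":0.0},{"x":0.0,"y":-0.0115,"z":0.0005,"wx":-0.114,"wy":0.0,"wz":0.0,"jaw":0.0},{"x":0.0,"y":-0.0115,"z":0.0005,"wx":-0.114,"wy":0.0,"wz":0.0,"jaw":0.0},{"x":0.0,"y":-0.0115,"z":0.0005,"wx":-0.114,"wy":0.0,"wz":0.0,"jaw":0.0}]}}

```text
clock: 10.45
eef_pos: [0.5776, 0.0117, 0.0963]
tcp_rot: [3.126, 0.237, 0.003]
ft_force: [-0.3, 5.5, 8.0]
gripper_width: 0.0217
```

Run:
```python
from h import *
st(); print(r.read_state()["ft_torque"]); lean(0,.0,-.0005)
```

```text
q [-0.109  0.579  1.56  -0.007  1.     1.315] tcp [0.5776 0.0117 0.0963] F [-0.3  5.5  8. ]
[[ 0.989  0.151  0.002]
 [ 0.151 -0.989 -0.007]
 [ 0.001  0.007 -1.   ]]
[1.47364536e+00 1.89800523e-01 7.55302168e-04]
clock 10.45 shift [-0.0002 -0.0018  0.    ] rot [ 0.007 -0.001  0.   ] 0.4
```

Request:
{"method": "step_arm", "body": {"plan": [{"x":0.0,"y":-0.001,"z":0.0,"wx":0.006,"wy":0.0,"wz":0.0,"jaw":0.0},{"x":0.0,"y":-0.002,"z":-0.001,"wx":0.006,"wy":0.0,"wz":0.0,"jaw":0.0},{"x":0.0,"y":-0.002,"z":-0.002,"wx":0.006,"wy":0.0,"wz":0.0,"jaw":0.0},{"x":0.0,"y":-0.002,"z":-0.002,"wx":0.006,"wy":0.0,"wz":0.0,"jaw":0.0}]}}

```text
clock: 10.85
eef_pos: [0.577, 0.0119, 0.0973]
tcp_rot: [3.13, 0.237, -0.0]
ft_force: [0.9, -0.2, 0.1]
gripper_width: 0.0213
```

Run:
```python
from h import *
st(); print(r.read_state()["ft_torque"]); lean(0,.002,-.0005)
```

```text
q [-0.111  0.578  1.559 -0.003  1.005  1.311] tcp [0.577  0.0119 0.0973] F [ 0.9 -0.2  0.1]
[[ 0.989  0.15   0.   ]
 [ 0.15  -0.989 -0.003]
 [-0.     0.003 -1.   ]]
[ 0.23726625 -0.26652711 -0.00481592]
clock 10.85 shift [ 0.0003 -0.0015 -0.001 ] rot [ 0.003  0.    -0.   ] 0.2
```

Request:
{"method": "step_arm", "body": {"plan": [{"x":0.0,"y":-0.0012,"z":0.0,"wx":0.002,"wy":0.0,"wz":0.0,"jaw":0.0},{"x":0.0,"y":-0.0012,"z":-0.002,"wx":0.002,"wy":0.0,"wz":0.0,"jaw":0.0},{"x":0.0,"y":-0.0012,"z":-0.004,"wx":0.002,"wy":0.0,"wz":0.0,"jaw":0.0},{"x":0.0,"y":-0.0012,"z":-0.005,"wx":0.002,"wy":0.0,"wz":0.0,"jaw":0.0}]}}

```text
clock: 11.25
eef_pos: [0.5769, 0.013, 0.1027]
tcp_rot: [3.131, 0.237, 0.0]
ft_force: [1.2, 0.1, -1.2]
gripper_width: 0.0218
```

Run:
```python
from h import *
st(); print(r.read_state()["ft_torque"])
```

```text
q [-0.11   0.571  1.554 -0.002  1.017  1.311] tcp [0.5769 0.013  0.1027] F [ 1.2  0.1 -1.2]
[[ 0.989  0.151  0.   ]
 [ 0.151 -0.989 -0.001]
 [-0.     0.001 -1.   ]]
[ 0.01436689 -0.24382726  0.06093685]
```

Request:
{"method": "step_arm", "body": {"plan": [{"x":0.0,"y":0.0,"z":-0.005,"wx":0.001,"wy":0.0,"wz":0.0,"jaw":0.0},{"x":0.0,"y":0.0,"z":-0.01,"wx":0.001,"wy":0.0,"wz":0.0,"jaw":0.0},{"x":0.0,"y":0.0,"z":-0.015,"wx":0.001,"wy":0.0,"wz":0.0,"jaw":0.0},{"x":0.0,"y":0.0,"z":-0.02,"wx":0.001,"wy":0.0,"wz":0.0,"jaw":0.0},{"x":0.0,"y":0.0,"z":-0.025,"wx":0.001,"wy":0.0,"wz":0.0,"jaw":0.0},{"x":0.0,"y":0.0,"z":-0.03,"wx":0.001,"wy":0.0,"wz":0.0,"jaw":0.0},{"x":0.0,"y":0.0,"z":-0.03,"wx":0.001,"wy":0.0,"wz":0.0,"jaw":0.0}]}}

```text
clock: 11.95
eef_pos: [0.5771, 0.013, 0.1335]
tcp_rot: [3.132, 0.237, 0.002]
ft_force: [0.5, -0.6, -0.7]
gripper_width: 0.0217
```

Run:
```python
from h import *
st(); print(r.read_state()["ft_torque"])
```

```text
q [-1.100e-01  5.340e-01  1.522e+00 -1.000e-03  1.085e+00  1.310e+00] tcp [0.5771 0.013  0.1335] F [ 0.5 -0.6 -0.7]
[[ 0.989  0.151  0.001]
 [ 0.151 -0.989 -0.001]
 [ 0.001  0.001 -1.   ]]
[ 0.01142872  0.01876149 -0.01965969]
```

Free. Lift the remaining 48 mm.

Request:
{"method": "step_arm", "body": {"plan": [{"x":0.0,"y":0.0,"z":-0.008,"wx":0.0,"wy":0.0,"wz":0.0,"jaw":0.0},{"x":0.0,"y":0.0,"z":-0.016,"wx":0.0,"wy":0.0,"wz":0.0,"jaw":0.0},{"x":0.0,"y":0.0,"z":-0.024,"wx":0.0,"wy":0.0,"wz":0.0,"jaw":0.0},{"x":0.0,"y":0.0,"z":-0.032,"wx":0.0,"wy":0.0,"wz":0.0,"jaw":0.0},{"x":0.0,"y":0.0,"z":-0.04,"wx":0.0,"wy":0.0,"wz":0.0,"jaw":0.0},{"x":0.0,"y":0.0,"z":-0.048,"wx":0.0,"wy":0.0,"wz":0.0,"jaw":0.0},{"x":0.0,"y":0.0,"z":-0.048,"wx":0.0,"wy":0.0,"wz":0.0,"jaw":0.0},{"x":0.0,"y":0.0,"z":-0.048,"wx":0.0,"wy":0.0,"wz":0.0,"jaw":0.0}]}}

```text
clock: 12.75
eef_pos: [0.5768, 0.0131, 0.1807]
tcp_rot: [3.132, 0.237, 0.0]
ft_force: [0.2, 0.1, -1.2]
gripper_width: 0.0215
```

Run:
```python
from h import *
st()
for n in("side","top"):
    s=r.snapshot(n)[:,:,::-1]; cv2.imwrite(f"pics/{n}6.png",s)
    if n=="side":
        cv2.imwrite("pics/side6z.png",cv2.resize(s[85:265,220:400],None,fx=3.3,fy=3.3,interpolation=cv2.INTER_CUBIC))
        # overlay of expected dog foot at several heights
        b=cv2.resize(s[150:250,230:330],None,fx=6,fy=6,interpolation=cv2.INTER_CUBIC)
        for z,c in ((.08,(255,0,0)),(.085,(0,255,0)),(.09,(0,0,255))):
            q=np.array([proj("side",se2((.577,.013,.149),(i*.012,j*.014,z)))[0] for i,j in((1,1),(-1,1),(-1,-1),(1,-1))])
            q=((q-[230,150]+.5)*6-.5).round().astype(int); cv2.polylines(b,[q],True,c,1)
        cv2.imwrite("pics/side6y.png",b)
```

```text
q [-0.11   0.485  1.463 -0.     1.194  1.31 ] tcp [0.5768 0.0131 0.1807] F [ 0.2  0.1 -1.2]
[[ 0.989  0.151  0.   ]
 [ 0.151 -0.989 -0.   ]
 [ 0.     0.    -1.   ]]
```

View pics/side6z.png

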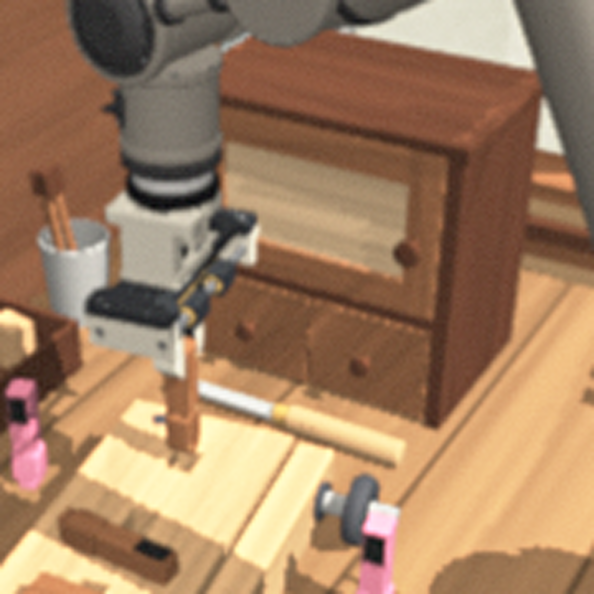

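View pics/side6y.png

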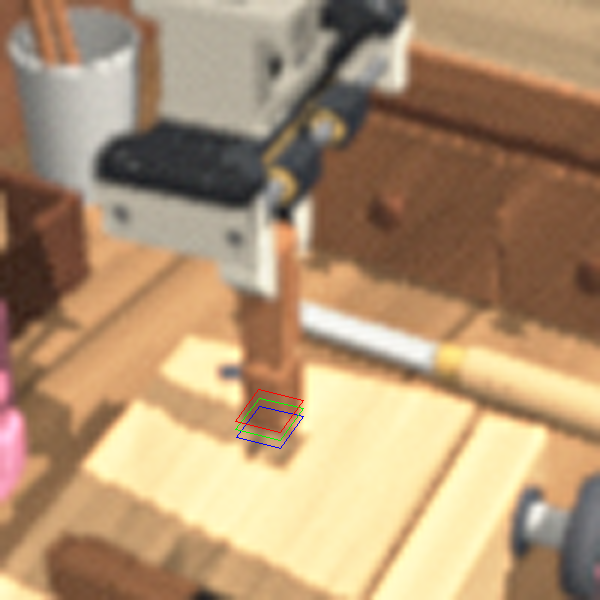

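View pics/top6.png

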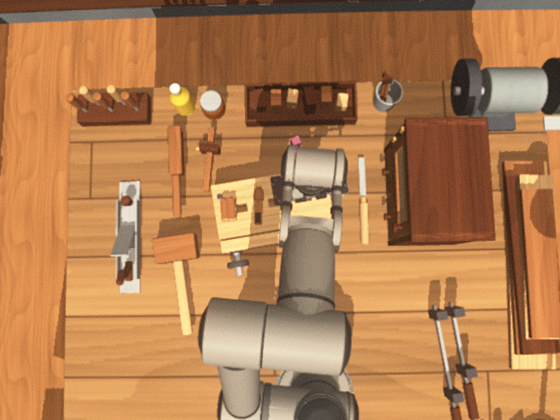

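Run:
```python
from h import *
s=cv2.imread("pics/side6.png"); b=cv2.resize(s[195:235,255:295],None,fx=14,fy=14,interpolation=cv2.INTER_CUBIC); cv2.imwrite("pics/side6x.png",b)
f=lambda p:(((p-[255,195])+.5)*14-.5).round()
for z in(.08,.085,.09,.125): print(z,[f(proj("side",se2((.577,.013,.149),(i*.012,j*.014,z)))[0]) for i,j in((1,1),(-1,1),(-1,-1))])
print("hole",[f(proj("side",se2((.5755,.0138,.149),(i*.0128,j*.0158,.07)))[0]) for i,j in((1,1),(-1,1),(-1,-1),(1,-1))])
```

```text
0.08 [array([200., 390.]), array([305., 416.]), array([358., 342.])]
0.085 [array([200., 371.]), array([304., 397.]), array([358., 323.])]
0.09 [array([199., 352.]), array([304., 378.]), array([357., 304.])]
0.125 [array([192., 216.]), array([299., 241.]), array([354., 168.])]
hole [array([199., 436.]), array([310., 464.]), array([370., 380.]), array([260., 353.])]
```

View pics/side6x.png

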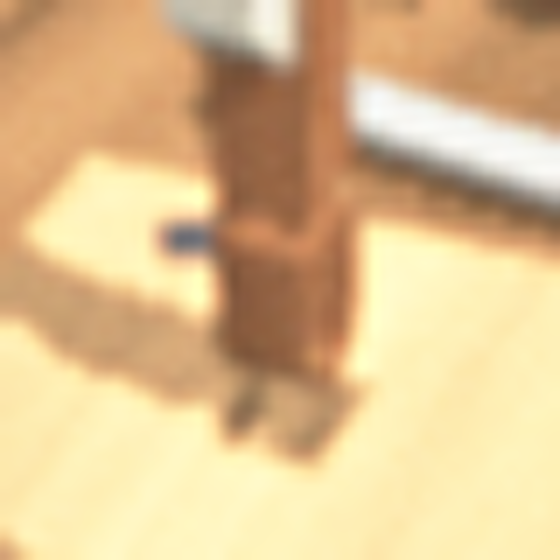

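Run:
```python
from h import *
s=r.read_state(); print(np.abs(s["qvel"]).max(),s["gripper_width"],s["ft_force"]); print(r.job_done())
```

```text
0.004486676896008367 0.022178308514226922 [0.07309668 0.55832726 0.09633313]
the job is handed in; nothing more can be done
None
```

I shut the cabinet door, rocked the stuck dog loose in both directions, and drew it straight up. It was handed in still held over its own hole, about 13 s into the 58 s limit.

- **Door:** I pushed it with the closed fingertips tilted 45°. The wrist force jumped to 34 N sideways, which I took as the door hitting its stop. Later pictures show it flush and staying shut, but I had no direct reading of the hinge angle.
- **Rocking:** I leaned the dog about 6° each way until the force climbed steeply to about 22 N, the stop on both sides. I could not read how far the walls moved, but the dog then rose with almost no resistance.
- **Final pose:** The tool is upright and still, the grip reads 22 mm, and the tool stands 84 mm above where it gripped the dog. That puts the foot about 14 mm above the vise top.
- **Checks that disagreed:** In the last side picture, most foot and shoulder edges put the foot about 13 to 19 mm above the vise. One blurred corner suggested as little as 4 mm. I relied on the arm's reading.
- **Other tools:** None looked moved in the last pictures, apart from what the arm hid in the top view.

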